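# Raise the heavy waste flap with its lift lever

## Robot

A 6-joint arm with a two-finger parallel gripper is mounted at the origin on the work surface. World frame = base frame: x ahead of the robot, y to its left, z up, the work surface at z = 0. Lengths are in m, angles in rad, forces in N, time in s.
With the tool pointing down it reaches from about 0.35 to 0.875 m from the base axis. Payload 4.2 kg.
Tool frame: the origin (TCP) lies midway between the tips of the shut fingers; the grasp point (between the pads) lies 19 mm behind it; z points along the fingers, y is the line along which they close (so a half turn about z gives the same grasp; the last joint's range is limited). The gripper opens to 87 mm and grips with 3 to 60 N. Pads are 19 mm wide; open, the fingers measure 117 mm over their backs; the gripper's body (75 mm by 190 mm) begins 51 mm behind the grasp point.
Start: joints at [1.604, 0.385, 0.008, 0, -1.194, -0.259], TCP at [0.14, 0.609, 0.223] pointing down, gripper open.
Joint ranges: [-3.14, 3.14], [-1.21, 2.06], [-1.07, 1.41], [-3.16, 2.05], [-2.99, -0.16], [-3.1, 3.1]. Speed limits (rad/s): [2.79, 2.79, 3.14, 3.14, 3.14, 3.14].

## Interface

Orientations are given as a rotation vector (axis times angle).
In Python, from plant import read_state, optics, r gives the robot as it stands.
- The arm moves only by the tool arm_command, never from a script. Its argument "motion" is text: rows parted by semicolons, each of 6 numbers parted by spaces: the shift along the tool's x, y, z in mm, then the turn, a rotation vector about the tool's x, y, z in rad. In form: x y z wx wy wz; .... A call has 1 to 5 rows; each row shifts and turns the commanded pose from where the row before left it, along the tool's axes as they then stand; what a row does not reach is not made up. A row lasts 1/10 s, in which the tool goes at most 50 mm and 8.59 degrees, less where a joint would pass 70% of its speed; a pose out of reach is approached as far as the arm can. A call with a gripper value outside its range is refused whole. "jaw" is the opening, from 0 (shut) to 1 (fully open), set as the call begins (left out, the last holds). The fingers move at their own pace and stop on an object; "squeeze" is the grip in N (left out, the last holds). Time passes only in rows, so rows that do not move let the fingers close. It gives the time, the measured TCP pose, the force, the opening and the grip force at its end, in the units of the state.
- read_state(): the state, without advancing time (a new reading comes with each control period).
- optics.camera(name): name is "side" or "top"; returns the picture (420x560x3 uint8, blue, green, red); there is no depth.
- optics.calibration(name): a dict with "intrinsics" (3x3 intrinsics, pixels), "D" ([k1, k2, p1, p2, k3] as OpenCV has them; the pictures are not rectified), "world_to_cam" (4x4, takes a point from world to camera coordinates). Camera axes: x right, y down, z forward; pixel columns grow to the right and rows downward; lengths in m; the calibration is good to about 2 mm. A picture is of the moment at which its call begins. calibration takes no time and is no camera call.
- r.finish_job(): hands the job in; it is judged then, once.
The state is a dict: "time": time; "joint_pos": joint angles; "dq": joint speeds; "joint_efforts": joint torques, N m; "ee_pos": TCP position; "tcp_rot": TCP orientation; "contact_force": force on the tool from outside, world axes, zero at the start; "torque": the same for the moment, N m; "finger_gap": finger opening in m; "finger_force": force on a finger pad.
Only numpy, scipy, OpenCV 4.12 (cv2) and the standard library are available. Lean on these libraries where they do the work, as an engineer would, in place of code of your own. Each camera call takes 0.05 s, during which the arm holds its last target. There are 200 camera calls.

## Task

Open the waste box for a colleague: push the safety slide by its upright plate, away from the robot to its end stop, so that its column no longer blocks the lever; then with the fingertips press the paddle on the lever's long end all the way down, so that the short end raises the heavy steel flap. Finish while holding the paddle down and the flap up. Do not touch the flap itself, and leave the bottles, rack, boxes and mug standing where they are.

Things in the scene. Friction and masses are not known exactly. Their poses are not given: they have to be found in the camera images.
- lifter: fixed white waste box with lift lever. Origin on the table below the lever's pivot (z 95 mm), z up; +x away from the robot (within 0.3 rad), +y along the lever to the box. In mm: box x -115..55, y 75..225, 90 tall; lever over x = 0 from y = 60 (short end, under a lug of the flap) to the paddle at y = -200; fixed post 22 across, 46 tall at y = -197; slide track at y = -110, x -105..85.
- lever (a joint): turn of the steel lever (24 mm wide bar), rad: 0 = at rest, long end up; 0.45 = paddle fully down, end stop. Arms 200 and 60 mm. Pressing the paddle takes about 6 to 10 N (nearer the pivot more); let go, it comes back up and the flap falls shut. With the safety slide under it the lever moves only about 0.05 rad.
- flap (a joint): turn of the heavy steel flap (170 x 150 x 8 mm, about 1.6 kg) of the waste box about its far (+x) edge, rad: 0 = shut; about 0.46 = raised as far as the lever can lift it, front edge up. It is raised only by the lever's short end pushing up its side lug.
- stop (a joint): aluminium safety slide's travel along the lifter's +x, m: starts at 0 to 0.012 with its column (24 x 24 mm, 106 mm tall) under the lever; 0.050 = far end stop, column well clear beyond the lever (it comes out from under it at 0.024). About 2 N of friction; stays where it is left.
- paddle (a point): centre of the top face of the black square paddle (50 x 50 x 6 mm) on the lever's long end; its height goes from about 150 mm at rest to about 61 mm fully down, its y in the lifter's frame stays within 8 mm of -195. The point's frame turns with the lever.
- push_plate (a point): on the slide's upright push plate (10 mm thick, 44 mm wide along y, top edge 77 mm above the table): centre of the face towards the robot (the lifter's -x), 60 mm above the table. The face is 90 mm on the robot's side of the column's middle; the plate moves with the slide and is pushed in the lifter's +x.
- flap_edge (a point): middle of the flap's front edge, top face; about 99 mm high when shut, about 173 mm when raised.
- bottle: bystander: white plastic reagent bottle, 54 mm across, 120 mm tall; stands beyond the lever. Origin at the centre of its underside, z up.
- pot: bystander: clear specimen pot with lid, 48 mm across, 55 mm tall; stands between the robot and the lever, near the paddle. Origin at the centre of its underside, z up.
- tipbox: bystander: pipette tip box 80 x 120 x 54 mm; stands on the robot's side of the waste box. Origin at the centre of its underside, z up.
- tuberack: bystander: white tube rack with capped tubes, 200 x 60 mm, 98 mm tall. Origin at the centre of its underside, z up.
- mug: bystander: white mug, 74 mm across, 90 mm tall; stands far to the left. Origin at the centre of its underside, z up.
- slidebox: bystander: small cardboard box 80 x 55 x 30 mm. Origin at the centre of its underside, z up.
- jar: bystander: amber glass jar, 60 mm across, 85 mm tall. Origin at the centre of its underside, z up.

How it is judged:
By the outcome, as a careful person would: the job done as asked, in the order asked, and still so for the second after the job is handed in, while the arm keeps its last pose, push and grip.
It also fails if it takes over 42 s, if anything falls off the work surface, if the arm or the gripper's body presses on something with over 40 N, if the wrist force passes 120 N, or if a joint passes its speed limit or range.

## Working session

There is one attempt and no reset: what is moved stays moved. The work goes in short steps, Python scripts to look and compute and a tool call to move; the robot and the scene stay as the last step left them, time stands still between calls to the robot, and variables do not carry over. Pictures are saved under pics/ and viewed, at most 10 in all, crops included, and the job is handed in when it is done.

Besides the shell and the picture viewer there is one more tool, called after "Emit:" in YAML: its name, and indented under it one key for each argument. arm_command: Moves the arm, as the interface text tells. Its arguments: {"type":"object","properties":{"motion":{"type":"string"},"jaw":{"type":"number"},"squeeze":{"type":"number"}},"required":["motion"]}

```bash
mkdir -p pics; python3 - <<'E'
from plant import read_state, optics, r
import cv2
for n in("top","side"):
    cv2.imwrite(f"pics/{n}0.png",optics.camera(n)); c=optics.calibration(n); print(n,c)
s=read_state();print(s)
E
```

```text
top {'intrinsics': array([[456.28186202,   0.        , 285.98805342],
       [  0.        , 456.28186202, 211.400748  ],
       [  0.        ,   0.        ,   1.        ]]), 'D': array([0.02712415, 0.        , 0.        , 0.        , 0.        ]), 'world_to_cam': array([[-0.02496675, -0.99967112,  0.00585718,  0.04350789],
       [-0.99678806,  0.02444792, -0.07626179,  0.5554529 ],
       [ 0.07609351, -0.00774237, -0.99707063,  1.35657104],
       [ 0.        ,  0.        ,  0.        ,  1.        ]])}
side {'intrinsics': array([[537.7959186 ,   0.        , 273.28833881],
       [  0.        , 537.7959186 , 214.44934244],
       [  0.        ,   0.        ,   1.        ]]), 'D': array([-0.05827427,  0.        ,  0.        ,  0.        ,  0.        ]), 'world_to_cam': array([[ 0.76275893, -0.64655762, -0.01272999, -0.38568871],
       [-0.4838618 , -0.55754169, -0.67455542,  0.3518608 ],
       [ 0.42904145,  0.52068273, -0.73811444,  1.08281615],
       [ 0.        ,  0.        ,  0.        ,  1.        ]])}
{'time': 0.1, 'joint_pos': array([ 1.60359458e+00,  3.85521748e-01,  6.75516639e-03, -3.96380788e-04,
       -1.19395080e+00, -2.58580318e-01]), 'dq': array([ 9.51184199e-04, -5.33086339e-04,  4.47385632e-03,  1.26071069e-04,
       -1.95166196e-04,  3.11458064e-05]), 'joint_efforts': array([ 1.45222652e-04, -3.91694391e+01,  1.87933820e+01,  4.23192367e+00,
        1.33990668e-02, -7.42907014e-05]), 'ee_pos': array([0.13980381, 0.60862959, 0.22154641]), 'tcp_rot': array([ 3.11962746e+00, -3.53912730e-01, -1.34433142e-04]), 'contact_force': array([-0.0676594 , -0.29978289,  0.65399533]), 'torque': array([-0.07400933, -0.01579787,  0.00046805]), 'finger_force': 0.0, 'finger_gap': 0.08726071106843866}
```

View pics/top0.png

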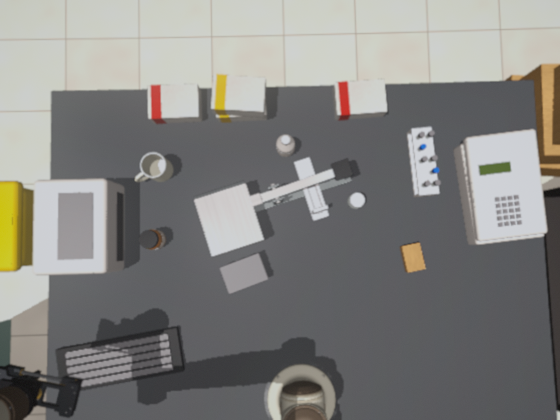

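View pics/side0.png

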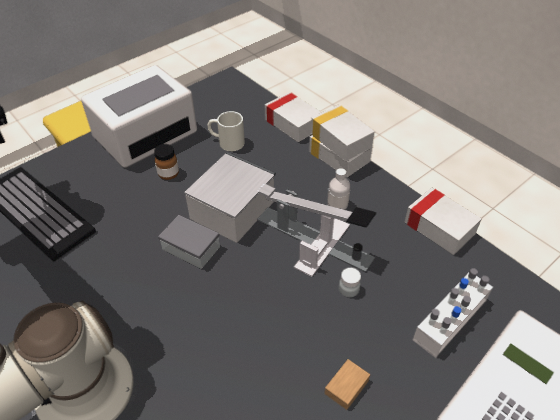

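The top picture shows the flap near (230,219), the lever running to the paddle at (344,169), the push plate near (318,212), the pot at (357,201) and the bottle at (286,145). In the side picture the paddle is near (358,215) and the plate near (310,250). I'll enlarge both to get exact points.

```bash
python3 - <<'E'
import cv2
a=cv2.imread("pics/top0.png")[130:280,190:390]; cv2.imwrite("pics/topc.png",cv2.resize(a,None,fx=4,fy=4,interpolation=cv2.INTER_CUBIC))
a=cv2.imread("pics/side0.png")[150:300,180:380]; cv2.imwrite("pics/sidec.png",cv2.resize(a,None,fx=4,fy=4,interpolation=cv2.INTER_CUBIC))
E
```

```text
(no output)
```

View pics/topc.png

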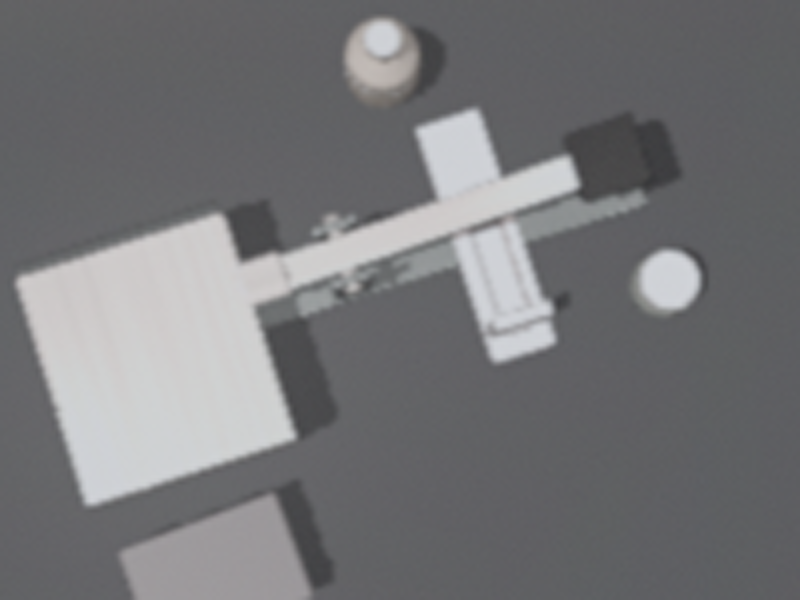

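View pics/sidec.png

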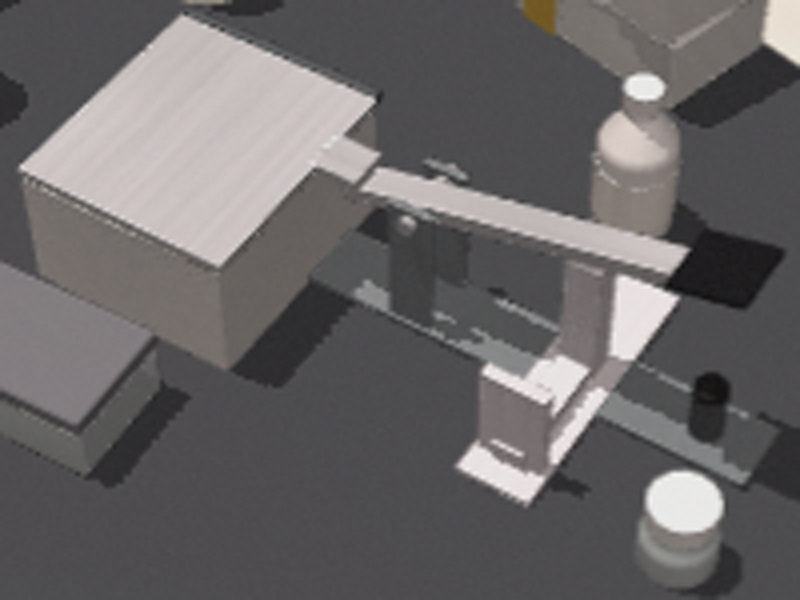

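Top crop: flap corners (18,278), (222,213), (297,438), (88,506); paddle centre (608,156). Side crop: flap corners (22,168), (183,13), (376,98), (220,268); paddle centre (727,267); plate top edge (482,370) to (548,404). The pot stands beside the paddle, towards the robot.

```bash
cat > h.py <<'E'
import numpy as np, cv2
from scipy.optimize import least_squares
from scipy.spatial.transform import Rotation as R
from plant import read_state, optics, r
C={n:optics.calibration(n) for n in("top","side")}
def proj(n,P):
    c=C[n];T=c["world_to_cam"]
    return cv2.projectPoints(np.atleast_2d(np.asarray(P,float)),cv2.Rodrigues(T[:3,:3])[0],T[:3,3],c["intrinsics"],c["D"])[0][:,0]
def onz(n,uv,z):
    return least_squares(lambda p:(proj(n,[p[0],p[1],z])[0]-uv),[.5,0]).x
def world(q,P):
    P=np.atleast_2d(np.asarray(P,float)); c,s=np.cos(q[2]),np.sin(q[2])
    return P@np.array([[c,s,0],[-s,c,0],[0,0,1]])+[q[0],q[1],0]
E
python3 - <<'E'
from h import *
off={"top":np.array([190,130]),"side":np.array([180,150])}
F=[[.055,.225,.099],[.055,.075,.099],[-.115,.075,.099],[-.115,.225,.099],[0,-.196,.150]]
obs={"top":[(18,278),(222,213),(297,438),(88,506),(608,156)],"side":[(183,13),(376,98),(220,268),(22,168),(727,267)]}
obs={k:np.array(v)/4+off[k] for k,v in obs.items()}
pl=np.array([(482,370),(548,404)])/4+off["side"]
def f(q):
    return np.concatenate([(proj(n,world(q,F))-obs[n]).ravel() for n in obs]+[(proj("side",world(q,[[q[3]-.09,-.088,.077],[q[3]-.09,-.132,.077]]))-pl).ravel()])
s=least_squares(f,[.55,.1,.1,0]);q=s.x
print(q.round(4));print(s.fun.round(1))
np.save("q.npy",q)
print("plate",world(q,[q[3]-.09,-.11,.06]),"paddle",world(q,[0,-.196,.15]))
for n,uv,z in(("top",(666,282),.055),("side",(684,500),.055),("top",(382,40),.12),("side",(644,90),.12)):
    p=onz(n,np.array(uv)/4+off[n],z);print(n,p.round(4),((p-q[:2])@np.array([[np.cos(q[2]),-np.sin(q[2])],[np.sin(q[2]),np.cos(q[2])]])).round(4))
E
```

```text
[0.6021 0.058  0.2926 0.0038]
[ 0.2  0.3 -0.5  0.3 -0.9  0.7  0.7  0.3  1.2  0.4  0.4 -0.2 -0.  -0.6
 -0.3 -1.  -0.4 -0.2  1.4 -0.3 -0.1  0.2  0.  -0.3]
plate [[ 0.55129775 -0.07222325  0.06      ]] paddle [[ 0.65860955 -0.12970912  0.15      ]]
top [ 0.5809 -0.1788] [-0.0886 -0.2206]
side [ 0.5802 -0.1811] [-0.0899 -0.2226]
top [0.7517 0.0268] [ 0.1343 -0.073 ]
side [0.7469 0.0236] [ 0.1288 -0.0747]
```

Emit:
arm_command:
  motion: "0 0 0 0 0 -0.13; 0 0 0 0 0 -0.13; 0 0 0 0 0 -0.13; 0 0 0 0 0 -0.13; 0 30 0 0 0 0"
  jaw: 0

```text
time: 0.6
ee_pos: [0.148, 0.582, 0.221]
tcp_rot: [3.106, 0.466, -0.0]
contact_force: [1.3, 0.1, -0.2]
finger_gap: 0.055
finger_force: 0.0
```

Emit:
arm_command:
  motion: "8 45 0 0 0 0; 8 45 0 0 0 0; 8 45 0 0 0 0; 8 45 0 0 0 0; 8 45 0 0 0 0"

```text
time: 1.1
ee_pos: [0.2525, 0.3746, 0.2222]
tcp_rot: [3.107, 0.461, -0.001]
contact_force: [0.7, 1.0, 1.0]
finger_gap: 0.0146
finger_force: 0.0
```

Emit:
arm_command:
  motion: "8 45 0 0 0 0; 8 45 0 0 0 0; 8 45 0 0 0 0; 8 45 0 0 0 0; 8 45 0 0 0 0"

```text
time: 1.6
ee_pos: [0.3558, 0.1711, 0.2226]
tcp_rot: [-3.107, -0.462, -0.0]
contact_force: [1.2, 0.4, -0.0]
finger_gap: 0.0004
finger_force: 0.0
```

Emit:
arm_command:
  motion: "8 45 0 0 0 0; 8 45 0 0 0 0; 8 45 0 0 0 0; 8 45 0 0 0 0; 8 45 0 0 0 0"

```text
time: 2.1
ee_pos: [0.4595, -0.0327, 0.2224]
tcp_rot: [-3.108, -0.46, 0.0]
contact_force: [0.9, 1.5, 0.4]
finger_gap: 0.0004
finger_force: 0.0
```

```bash
cat >> h.py <<'E'
q=np.load("q.npy")
def show():
    s=read_state(); Y=R.from_euler("z",q[2]); L=Y.inv()
    p=L.apply(s["ee_pos"]-[q[0],q[1],0]); M=(L*R.from_rotvec(s["tcp_rot"])).as_matrix()
    print("t",s["time"],"lifter mm",(p*1e3).round(1),"F(lifter)",L.apply(s["contact_force"]).round(1)); print("tool axes cols",M.round(3).tolist()); print(s["joint_pos"].round(2),s["finger_gap"])
    return p,M
E
python3 -c "
from h import *
show()"
```

```text
t 2.1 lifter mm [-162.7  -45.7  222.4] F(lifter) [1.3 1.1 0.4]
tool axes cols [[1.0, 0.001, -0.0], [0.001, -1.0, 0.0], [-0.0, -0.0, -1.0]]
[ 0.28  0.1  -0.38 -0.   -1.09  1.58] 0.00042461647931988706
```

Emit:
arm_command:
  motion: "0 32 0 0 0.12 0; 0 27 0 0 0.12 0; 0 0 0 0 0.12 0; 0 0 0 0 0.12 0; 0 0 0 0 0.12 0"

```text
time: 2.6
ee_pos: [0.4754, -0.0877, 0.2223]
tcp_rot: [-2.888, -0.427, -0.9]
contact_force: [-0.1, -1.0, -0.7]
finger_gap: 0.0003
finger_force: 0.0
```

Emit:
arm_command:
  motion: "-16 0 24 0 0 0; -16 0 24 0 0 0; -16 0 24 0 0 0; 0 0 0 0 0 0; 0 0 0 0 0 0"

```text
time: 3.1
ee_pos: [0.4775, -0.0873, 0.1362]
tcp_rot: [-2.89, -0.428, -0.893]
contact_force: [0.1, -0.9, 0.6]
finger_gap: 0.0004
finger_force: 0.0
```

```bash
python3 -c "
from h import *
show()
a=optics.camera('side')[130:310,170:410]; cv2.imwrite('pics/s2.png',cv2.resize(a,None,fx=3.3,fy=3.3))"
```

```text
t 3.1 lifter mm [-161.2 -103.2  136.2] F(lifter) [-0.1 -0.9  0.6]
tool axes cols [[0.826, 0.001, 0.564], [0.001, -1.0, 0.001], [0.564, 0.0, -0.826]]
[ 0.    0.08 -0.63 -0.53 -0.33  2.32] 0.0003620770560246999
```

View pics/s2.png

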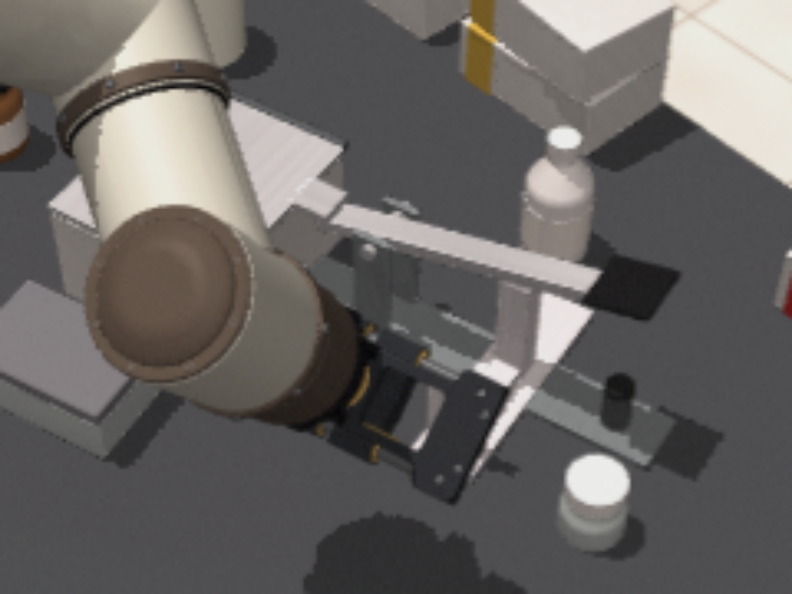

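The fingers are in front of the plate with everything clear, but joint 5 is near its limit. I'll reduce the tilt to about 0.42 and lower.

Emit:
arm_command:
  motion: "0 7 0 0 -0.09 0; 0 0 0 0 -0.09 0; -10 0 23 0 0 0; -10 0 23 0 0 0; 0 0 0 0 0 0"

```text
time: 3.65
ee_pos: [0.4788, -0.0932, 0.0848]
tcp_rot: [-2.982, -0.441, -0.63]
contact_force: [0.1, -0.3, 0.4]
finger_gap: 0.0004
finger_force: 0.0
```

Emit:
arm_command:
  motion: "-10 0 23 0 0 0; -6 0 14 0 0 0; 0 0 0 0 0 0; 0 0 0 0 0 0"

```text
time: 4.05
ee_pos: [0.4815, -0.0935, 0.0474]
tcp_rot: [-2.981, -0.443, -0.64]
contact_force: [0.1, -0.1, 0.0]
finger_gap: 0.0004
finger_force: 0.0
```

```bash
python3 -c "
from h import *
show()"
```

```text
t 4.05 lifter mm [-159.1 -110.2   47.4] F(lifter) [ 0.1 -0.1  0. ]
tool axes cols [[0.912, 0.002, 0.41], [0.003, -1.0, -0.0], [0.41, 0.001, -0.912]]
[ 0.05  0.28 -0.65 -0.42 -0.25  2.21] 0.00039849529377967904
```

Emit:
arm_command:
  motion: "18 0 8 0 0 0; 18 0 8 0 0 0; 18 0 8 0 0 0; 9 0 4 0 0 0; 9 0 4 0 0 0"

```text
time: 4.55
ee_pos: [0.5558, -0.0704, 0.0468]
tcp_rot: [-2.981, -0.442, -0.636]
contact_force: [-2.4, -0.8, 1.3]
finger_gap: 0.0006
finger_force: 1.2
```

Emit:
arm_command:
  motion: "9 0 4 0 0 0; 9 0 4 0 0 0; 4.5 0 2 0 0 0; 0 0 0 0 0 0"

```text
time: 4.95
ee_pos: [0.5801, -0.0632, 0.0458]
tcp_rot: [-2.981, -0.442, -0.637]
contact_force: [0.1, -1.1, -0.3]
finger_gap: 0.0007
finger_force: 0.0
```

```bash
python3 -c "
from h import *
show()"
```

```text
t 4.95 lifter mm [ -56.  -109.7   45.8] F(lifter) [-0.3 -1.1 -0.3]
tool axes cols [[0.913, 0.002, 0.409], [0.002, -1.0, 0.0], [0.409, 0.0, -0.913]]
[ 0.12  0.39 -0.51 -0.27 -0.27  1.99] 0.0006688669473383891
```

Now small steps until the end stop shows in the force.

Emit:
arm_command:
  motion: "3.6 0 1.6 0 0 0; 2.7 0 1.2 0 0 0; 0 0 0 0 0 0"

```text
time: 5.25
ee_pos: [0.586, -0.0614, 0.0457]
tcp_rot: [-2.982, -0.442, -0.635]
contact_force: [-0.5, -0.7, 0.7]
finger_gap: 0.0004
finger_force: 0.4
```

Emit:
arm_command:
  motion: "1.8 0 0.8 0 0 0; 1.8 0 0.8 0 0 0"

```text
time: 5.45
ee_pos: [0.5873, -0.0608, 0.0451]
tcp_rot: [-2.983, -0.441, -0.628]
contact_force: [-10.7, -4.7, 8.4]
finger_gap: 0.0002
finger_force: 5.9
```

```bash
python3 -c "
from h import *
show()"
```

```text
t 5.45 lifter mm [ -48.5 -109.5   45.1] F(lifter) [-11.6  -1.4   8.4]
tool axes cols [[0.915, 0.001, 0.404], [0.001, -1.0, 0.002], [0.404, -0.001, -0.915]]
[ 0.12  0.4  -0.49 -0.26 -0.27  1.98] 0.0001981128450595118
```

The slide reached its end stop (TCP at -48.5 mm in the lifter's x, 49 expected, with the force rising). Now back off, rise and straighten the tool.

Emit:
arm_command:
  motion: "-18 0 -8 0 0 0; -18 0 -8 0 0 0; 8 0 -18 0 0 0; 16 0 -36 0 0 0; 16 0 -36 0 0 0"

```text
time: 5.95
ee_pos: [0.5517, -0.0719, 0.145]
tcp_rot: [-2.983, -0.442, -0.634]
contact_force: [0.7, -0.6, -0.6]
finger_gap: 0.0004
finger_force: 0.0
```

Emit:
arm_command:
  motion: "16 0 -36 0 0 0; 8 0 -18 0 -0.14 0; 0 0 0 0 -0.14 0; 0 0 0 0 -0.13 0; 0 0 0 0 0 0"

```text
time: 6.45
ee_pos: [0.5549, -0.0707, 0.203]
tcp_rot: [-3.107, -0.463, -0.017]
contact_force: [-0.7, 0.1, -0.4]
finger_gap: 0.0005
finger_force: 0.0
```

```bash
python3 -c "
from h import *
p,M=show()
a=optics.camera('side')[130:310,170:410]; cv2.imwrite('pics/s3.png',cv2.resize(a,None,fx=3.3,fy=3.3))"
```

```text
t 6.45 lifter mm [ -82.2 -109.6  203. ] F(lifter) [-0.7  0.3 -0.4]
tool axes cols [[1.0, 0.003, 0.01], [0.003, -1.0, -0.001], [0.01, 0.001, -1.0]]
[ 0.16  0.28 -0.19 -0.   -1.08  1.7 ] 0.0004582777289752557
```

View pics/s3.png

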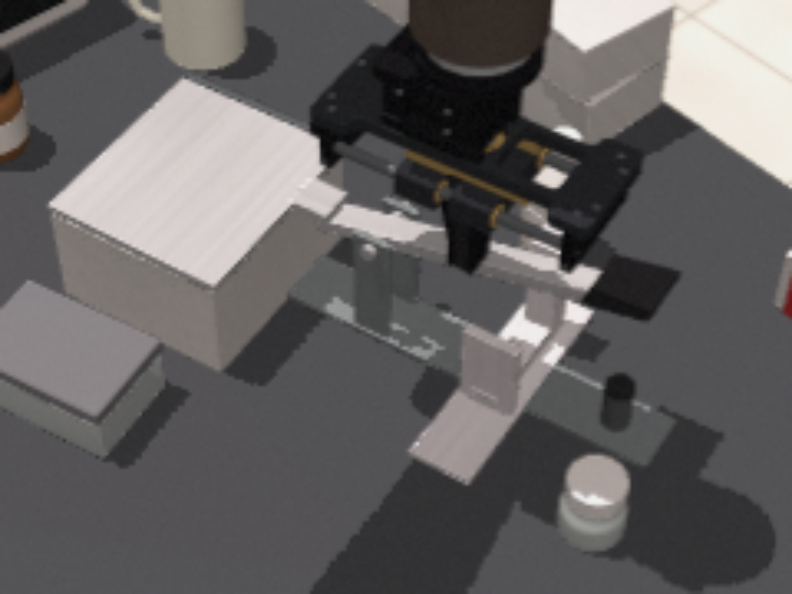

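The slide plate stands well forward and the column is beyond the lever; nothing else has moved. Next, over the paddle and press.

Emit:
arm_command:
  motion: "27 29 0 0 0 0; 27 29 0 0 0 0; 28 29 0 0 0 0; 0 0 20 0 0 0; 0 0 0 0 0 0"

```text
time: 7.0
ee_pos: [0.6536, -0.1316, 0.1803]
tcp_rot: [-3.104, -0.457, -0.007]
contact_force: [-1.1, 0.4, -0.7]
finger_gap: 0.0005
finger_force: 0.0
```

Emit:
arm_command:
  motion: "0 0 12 0 0 0; 0 0 12 0 0 0; 0 0 12 0 0 0; 0 0 12 0 0 0; 0 0 0 0 0 0"

```text
time: 7.5
ee_pos: [0.6562, -0.1319, 0.1365]
tcp_rot: [3.107, 0.462, 0.017]
contact_force: [-0.9, -1.7, 7.4]
finger_gap: 0.0005
finger_force: 3.1
```

```bash
python3 -c "
from h import *
show()
a=optics.camera('side')[130:310,170:410]; cv2.imwrite('pics/s4.png',cv2.resize(a,None,fx=3.3,fy=3.3))"
```

```text
t 7.5 lifter mm [  -2.9 -197.4  136.5] F(lifter) [-1.4 -1.4  7.4]
tool axes cols [[1.0, 0.002, 0.011], [0.002, -1.0, -0.002], [0.011, 0.002, -1.0]]
[ 0.04  0.52  0.   -0.   -1.04  1.82] 0.0004924492830236767
```

View pics/s4.png

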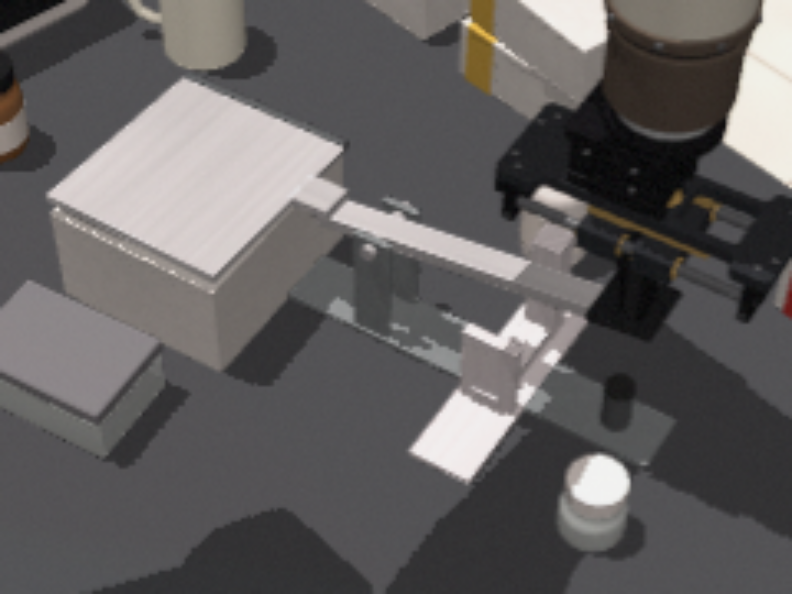

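The tips sit centrally on the paddle and the flap is starting to lift. Continue down.

Emit:
arm_command:
  motion: "0 0 12 0 0 0; 0 0 12 0 0 0; 0 0 12 0 0 0; 0 0 12 0 0 0; 0 0 0 0 0 0"

```text
time: 8.05
ee_pos: [0.6571, -0.1318, 0.0886]
tcp_rot: [3.107, 0.461, 0.019]
contact_force: [0.3, -3.6, 4.1]
finger_gap: 0.0001
finger_force: 2.5
```

Emit:
arm_command:
  motion: "0 0 10 0 0 0; 0 0 8 0 0 0; 0 0 4 0 0 0; 0 0 0 0 0 0"

```text
time: 8.45
ee_pos: [0.6566, -0.1301, 0.067]
tcp_rot: [-3.106, -0.461, -0.016]
contact_force: [0.5, 0.1, 5.6]
finger_gap: 0.0005
finger_force: 2.6
```

```bash
python3 -c "
from h import *
show()"
```

```text
t 8.45 lifter mm [  -2.  -195.8   67. ] F(lifter) [ 0.5 -0.   5.6]
tool axes cols [[1.0, 0.002, 0.011], [0.002, -1.0, 0.0], [0.011, -0.0, -1.0]]
[ 0.04  0.59 -0.07 -0.   -0.91  1.82] 0.00046132664526737146
```

Emit:
arm_command:
  motion: "0 0 3 0 0 0; 0 0 2 0 0 0; 0 0 0 0 0 0"

```text
time: 8.75
ee_pos: [0.6565, -0.1295, 0.0627]
tcp_rot: [-3.105, -0.461, -0.016]
contact_force: [-1.3, 2.6, 7.8]
finger_gap: 0.0005
finger_force: 3.4
```

Emit:
arm_command:
  motion: "0 0 2 0 0 0; 0 0 0 0 0 0; 0 0 0 0 0 0"

```text
time: 9.05
ee_pos: [0.6566, -0.1295, 0.062]
tcp_rot: [-3.105, -0.462, -0.017]
contact_force: [-3.6, 2.7, 13.3]
finger_gap: 0.0008
finger_force: 5.6
```

The end stop has been reached; I'll add a little margin and check.

Emit:
arm_command:
  motion: "0 0 1.5 0 0 0; 0 0 0 0 0 0; 0 0 0 0 0 0; 0 0 0 0 0 0; 0 0 0 0 0 0"

```text
time: 9.55
ee_pos: [0.6566, -0.1294, 0.0615]
tcp_rot: [-3.105, -0.463, -0.017]
contact_force: [-5.7, 3.8, 16.4]
finger_gap: 0.0011
finger_force: 7.2
```

```bash
python3 -c "
from h import *
show()
a=optics.camera('side'); cv2.imwrite('pics/s5.png',a)
print('edge up',proj('side',world(q,[-.095,.15,.173])),'shut',proj('side',world(q,[-.115,.15,.099])))"
```

```text
t 9.55 lifter mm [  -1.8 -195.2   61.5] F(lifter) [-4.4  5.2 16.4]
tool axes cols [[1.0, 0.003, 0.011], [0.003, -1.0, 0.0], [0.011, -0.0, -1.0]]
[ 0.05  0.59 -0.07 -0.   -0.89  1.82] 0.0010556135595630517
edge up [[211.37391244 176.3890788 ]] shut [[209.30588876 203.65515979]]
```

View pics/s5.png

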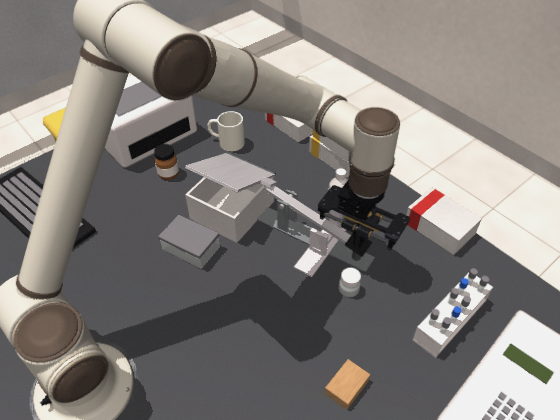

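The flap is raised, with its front edge around (225,178), where the fully raised position projects. The paddle is down at its stop with about 16 N on it, and the bystanders are where they were.

```bash
python3 -c "
from plant import r
print(r.finish_job())"
```

```text
the job is handed in; nothing more can be done
None
```

The job is handed in: the slide is at its end stop, the paddle is held fully down at about 16 N, the flap is up, and the last side picture shows the bystanders where they were; the arm's clock read about 9.6 s of the 42 s.

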